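Dial open the coin lockbox by feel

TASK

Unlock the blue coin lockbox; its dial has slipped round on its spindle, so start from the stop, not from the marks. Turn the dial clockwise (seen from above) by its brass crank until it comes firmly up against its stop, without forcing the lock; from there turn it anticlockwise one full turn and a further quarter turn (so the crank passes the place of the stop once), then back clockwise half a turn. Then push the red bolt knob fully home towards the dial, let go, and leave the coin things around and on the box where they are.

Things in the scene. Friction and masses are not known exactly. Their poses are not given: they have to be found in the camera images.
- case: Blue lockbox fixed to the table, 200 x 300 mm, 70 mm high; origin under its centre; its y axis runs along the long side, +y from the bolt end to the dial end. The dial's axis is at y = +70 mm, the bolt's track along x = 0 from y = -130 to -45 mm.
- dial_center (a point): Point on the dial's upright axis, 120 mm above the table; axes as the box's; does not turn. The dial: black disc 110 mm across, face 98 mm above the table, 12 white ticks. It takes 1.5 N at the crank to turn, 0.6 N more when it carries the inner wheel along, and stays where left. The two numbers counted from the stop must each be met within 7 degrees, without overrunning them.
- crank_mid (a point): Middle, 120 mm above the table, of the crank: an upright brass post on the dial's face, 16 mm thick, from 99 to 139 mm above the table, 40 mm off the dial's axis. It turns freely about its own axis, so it can be gripped and led round in a circle without turning the hand, or be pushed from the side.
- knob_mid (a point): Middle, 92 mm above the table, of the bolt's red knob: upright post 20 mm thick, 77 to 107 mm above the table, on a flat steel slide 36 x 26 mm on the box. As found it is 170 mm from the dial's axis. It slides 25 mm along the box's +y, straight towards that axis; friction 3 N. It is blocked after about 2 mm unless the dialing was right.
- bolt (a joint): Travel of the bolt: 0 = locked as found, 0.025 m = fully home towards the dial (unlocked).
- strain (a joint): Twist of the sprung stop inside the lock, shown by a brass tell-tale at the dial's rim: 0 at rest, negative when the dial is pressed clockwise on the stop. 9 N m per rad: 5.6 N per mm at the crank, 22 N at 0.1 rad; beyond that the lock is forced. Turning clockwise from the start, the stop comes within 3/4 turn, at an unknown angle: it must be felt.
- proof_frame: Loose clear coin frame with a white insert, 100 x 160 x 12 mm, origin under its centre; bystander.
- coin_board: Loose white coin board with 35 holes, 200 x 150 x 10 mm, origin under its centre; bystander.
- navy_frame: Loose clear coin frame with a dark blue insert, 90 x 150 x 12 mm, origin under its centre; bystander.
- coin_tube: Loose standing clear coin tube with a purple cap, 37 mm across, 69 mm tall, origin under its centre; bystander.
- loupe: Loose black loupe, 36 mm across, 28 mm tall, origin under its centre; bystander.
- coin_stack: Loose stack of coins, 31 mm across, 15 mm tall, origin under its centre; bystander.
- capsule: Loose clear coin capsule, 42 mm across, 8 mm thick, lying on top of the lockbox beside the bolt's track; origin under its centre; bystander.

How it is judged:
By the outcome, as a careful person would: the job done as asked, in the order asked, and still so for the second after the job is handed in, with the robot touching nothing.
It also fails if it takes over 72 s, if anything falls off the work surface, if the arm or the gripper's body presses on something with over 40 N, if the wrist force passes 120 N, or if a joint passes its speed limit or range.

ROBOT

A 7-joint arm with a two-finger parallel gripper is mounted at the origin on the work surface. World frame = base frame: x ahead of the robot, y to its left, z up, the work surface at z = 0. Lengths are in mm, angles in rad, forces in N, time in s.
With the tool pointing down it reaches from about 400 to 850 mm from the base axis. Payload 10.4 kg.
Tool frame: the origin (TCP) lies on the centre line of the jaws, within the pads' length; the fingertips stand 14 mm ahead of it and the grasp point (between the pads) lies 5 mm behind it; z points along the fingers, y is the direction in which the jaws open and shut (so a half turn about z gives the same grasp; the last joint's range is limited). The gripper opens to 85 mm and grips with 20 to 120 N. Pads are 22 mm wide; open, the fingers measure 114 mm over their backs; the gripper's body (76 mm by 85 mm) begins 54 mm behind the grasp point. The pads swing forward as they close: fully open they stand 13 mm farther back than shut.
Start: joints at [1.118, 0.332, -0.065, 1.46, 0.022, 1.35, -0.088], TCP at [260.453, -568.167, 245.338] pointing down, gripper open.
Joint ranges: [-2.6, 2.6], [-0.5, 2.12], [-1.47, 1.34], [0.16, 2.42], [-1.27, 4.41], [0.06, 2.06], [-2.6, 2.6]. Speed limits (rad/s): [2.22, 2.22, 2.79, 2.79, 3.14, 3.14, 3.14].

INTERFACE

Orientations are given as a rotation vector (axis times angle).
In Python, from plant import * gives the robot as it stands.
- The arm moves only by the tool play_rows, never from a script. Its argument "commands" is text: rows parted by semicolons, each of 7 numbers parted by spaces: the shift along the tool's x, y, z in mm, then the turn, a rotation vector about the tool's x, y, z in rad, then the opening, from 0 (shut) to 1 (fully open). In form: tx ty tz rx ry rz claw; .... A call has exactly 10 rows; each row shifts and turns the pose as measured when the row begins, along the tool's axes as they then stand; what a row does not reach is not made up. A row lasts 1/10 s, in which the tool goes at most 50 mm and 8.59 degrees, less where a joint would pass 70% of its speed; a pose out of reach is approached as far as the arm can. A call with a gripper value outside its range is refused whole. The fingers move at their own pace and stop on an object; the grip force is fixed at half the most. Time passes only in rows, so rows that do not move let the fingers close, or fill a call up. It gives the time, the measured TCP pose, the force and the opening at its end, in the units of the state.
- get_obs(): the state, without advancing time (a new reading comes with each control period).
- snapshot(name): name is "side" or "top" or "wrist"; returns (picture, depth): 400x640x3 uint8, red, green, blue; 400x640 float32, mm along the optical axis (not along the pixel's ray), 0 where there is no reading.
- camera_model(name): a dict with "mtx" (3x3 intrinsics, pixels), "dist" ([k1, k2, p1, p2, k3] as OpenCV has them; the pictures are not rectified), "R" (3x3) and "t" (3): a world point X has camera coordinates R X + t. Camera axes: x right, y down, z forward; pixel columns grow to the right and rows downward; lengths in mm; the calibration is good to about 2 mm. A picture is of the moment at which its call begins: read the wrist's pose just before it. camera_model takes no time and is no camera call; for the wrist camera it gives the pose at the moment of the call.
- hand_in(): hands the job in, once; it reports no verdict.
The state is a dict: "time_s": time; "q": joint angles; "qvel": joint speeds; "tau": joint torques, N m; "tool_pos": TCP position; "orientation": TCP orientation; "contact_force": force on the tool from outside, world axes, zero at the start; "wrist_torque": the same for the moment, N m; "width": opening from 0.0 (shut) to 1.0 (fully open).
Only numpy, scipy, OpenCV 4.12 (cv2) and the standard library are available. Lean on these libraries where they do the work, as an engineer would, in place of code of your own. Each camera call takes 0.05 s, during which the arm holds its last target. There are 200 camera calls.

## Working session

There is one attempt and no reset: what is moved stays moved. The work goes in short steps, Python scripts to look and compute and a tool call to move; the robot and the scene stay as the last step left them, time stands still between calls to the robot, and variables do not carry over. Pictures are saved under pics/ and viewed, about 8 in all and at most 12, crops included, and the job is handed in when it is done.

Besides the shell and the picture viewer there is one more tool, called in YAML: its name, and indented under it one key for each argument. play_rows: Moves the arm, as the interface text tells. Its arguments: {"type":"object","properties":{"commands":{"type":"string"}},"required":["commands"]}

```bash
ls; mkdir -p pics
cat > h.py <<'E'
from plant import *
import numpy as np, cv2
def ray(name,uv,z,m=None):
    m=m or camera_model(name)
    K=np.array(m["mtx"]);d=np.array(m["dist"]);R=np.array(m["R"]);t=np.array(m["t"])
    p=cv2.undistortPoints(np.array(uv,float).reshape(-1,1,2),K,d).reshape(-1,2)
    D=np.c_[p,np.ones(len(p))]@R; C=-R.T@t
    return C+D*((z-C[2])/D[:,2])[:,None]
def save(name,im): cv2.imwrite("pics/"+name,im[:,:,::-1])
E
python3 - <<'E'
from h import *
o=get_obs();print({k:np.round(v,3).tolist() for k,v in o.items()})
for n in("top","side"):
    im,d=snapshot(n);save(n+"1.png",im);np.save(n+".npy",im);np.save(n+"d.npy",d)
    m=camera_model(n);print(n,np.round(-np.array(m["R"]).T@np.array(m["t"])),np.round(m["R"],2).tolist())
E
```

```text
pics
{'time_s': 0.0, 'q': [1.118, 0.333, -0.065, 1.461, 0.022, 1.35, -0.088], 'qvel': [-0.002, -0.001, 0.0, 0.002, 0.001, 0.0, 0.001], 'tau': [-0.001, -62.545, 0.049, -39.161, 0.016, 0.01, 0.0], 'tool_pos': [260.256, -567.842, 244.505], 'orientation': [-3.068, -0.67, 0.001], 'contact_force': [0.017, -0.308, 0.599], 'wrist_torque': [-0.015, -0.013, -0.024], 'width': 0.999}
top [ 294.   -9. 1310.] [[0.02, -1.0, 0.01], [-0.99, -0.03, -0.16], [0.16, -0.01, -0.99]]
side [   5.  618. 1022.] [[-0.8, -0.6, 0.0], [-0.45, 0.61, -0.65], [0.39, -0.52, -0.76]]
```

View pics/top1.png

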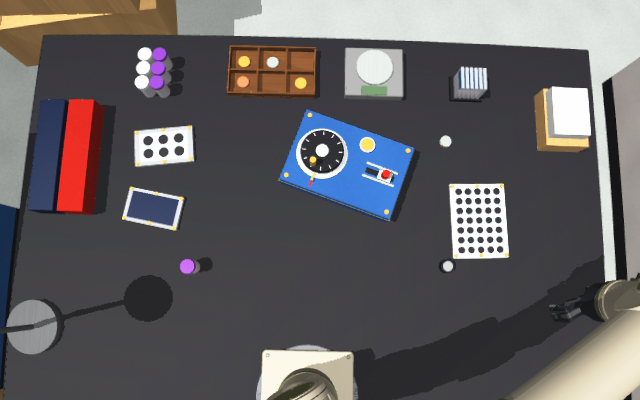

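View pics/side1.png

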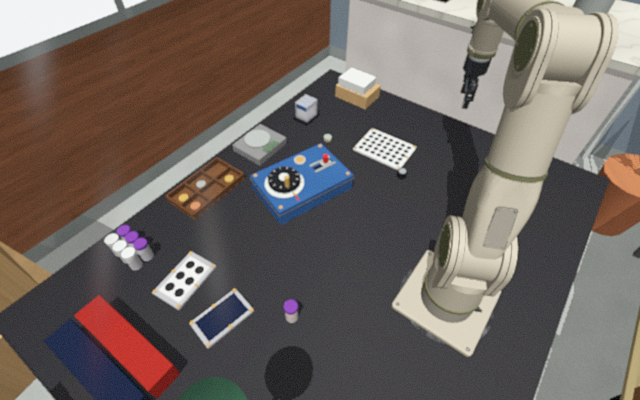

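The top view shows the dial at about (322,153), the brass crank at about (313,160), the red knob at about (386,174) and the capsule at (367,144). Next I measure the positions.

Run:
```python
from h import *
im=np.load("top.npy");d=np.load("topd.npy")
hsv=cv2.cvtColor(im,cv2.COLOR_RGB2HSV)
blue=cv2.inRange(hsv,(100,120,80),(120,255,255));blue[:, :270]=0;blue[:,430:]=0
c=max(cv2.findContours(blue,0,2)[0],key=cv2.contourArea)
r=cv2.minAreaRect(c);print(r,cv2.boxPoints(r).round(1).tolist())
b=ray("top",cv2.boxPoints(r),70);print(b.round())
red=cv2.inRange(hsv,(0,170,100),(6,255,255))
n,l,s,ce=cv2.connectedComponentsWithStats(red)
for i in range(1,n):
    x,y=ce[i]
    if 270<x<430 and 100<y<230: print("red",s[i],ce[i].round(1),ray("top",ce[i],98).round(1),d[int(y),int(x)])
ye=cv2.inRange(hsv,(12,120,100),(30,255,255))
n,l,s,ce=cv2.connectedComponentsWithStats(ye)
for i in range(1,n):
    x,y=ce[i]
    if 270<x<430 and 100<y<230: print("brass",s[i],ce[i].round(1),ray("top",ce[i],137).round(1))
blk=cv2.inRange(hsv,(0,0,0),(180,255,60))
wh=cv2.inRange(hsv,(0,0,170),(180,60,255)); wh[:, :290]=0;wh[:,352:]=0;wh[:120]=0;wh[185:]=0
hull=cv2.convexHull(cv2.findNonZero(wh));e=cv2.fitEllipse(hull);print("dial",e,ray("top",e[0],98).round(1))
cr=cv2.resize(im[100:225,270:420],None,fx=5,fy=5,interpolation=cv2.INTER_CUBIC);save("topc.png",cr)
```

```text
((346.7325439453125, 163.56283569335938), (118.24730682373047, 76.43058013916016), 19.88516616821289) [[278.1000061035156, 179.39999389648438], [304.1000061035156, 107.5], [415.29998779296875, 147.6999969482422], [389.29998779296875, 219.60000610351562]]
[[ 543.   85.   70.]
 [ 736.   24.   70.]
 [ 636. -266.   70.]
 [ 448. -198.   70.]]
red [381 170   9   8  52] [385.3 173.8] [[ 559.1 -183.7   98. ]] 1231.3354
red [310 181   2   4   4] [310.5 182.5] [[532.    2.1  98. ]] 1262.9991
brass [308 113   4   4  14] [309.5 114.7] [[694.    8.8 137. ]]
brass [362 139  11  11 105] [367.1 144.1] [[ 623.5 -133.4  137. ]]
brass [406 149   4   4  14] [407.5 150.3] [[ 610.9 -232.4  137. ]]
brass [310 156   7  10  57] [312.6 160.4] [[578.9  -1.8 137. ]]
brass [284 173   4   4  13] [285.8 174.5] [[542.4  61.5 137. ]]
brass [311 174   4   7  12] [312.2 176.9] [[538.1  -2.1 137. ]]
brass [384 210   5   4  15] [386.1 211.5] [[ 458.8 -180.4  137. ]]
dial ((321.3656311035156, 153.3252716064453), (50.6837043762207, 51.32044219970703), 72.87577819824219) [[607.1 -23.1  98. ]]
```

View pics/topc.png

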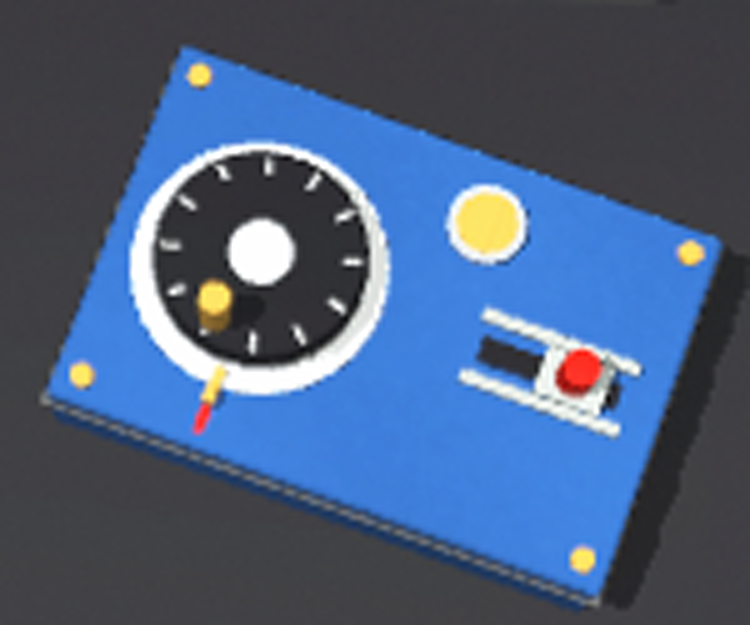

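The box, dial and knob measurements agree: dial about (613,-23), +y direction about (0.32,0.95), and the knob-to-dial distance fits 170 mm. I'll fly over for a close look.

play_rows:
  commands: "34 -25 0 0 0 0 1;34 -25 0 0 0 0 1;34 -25 0 0 0 0 1;34 -25 0 0 0 0 1;34 -25 0 0 0 0 1;34 -25 0 0 0 0 1;34 -25 0 0 0 0 1;34 -25 0 0 0 0 1;34 -25 0 0 0 0 1;34 -25 0 0 0 0 1"

```text
time_s: 1.1
tool_pos: [467.2, -190.2, 240.2]
orientation: [-3.069, -0.65, 0.01]
contact_force: [1.0, -0.4, -0.1]
width: 1.001
```

play_rows:
  commands: "34 -20 0 0 0 0 1;34 -20 0 0 0 0 1;34 -20 0 0 0 0 1;34 -20 0 0 0 0 1;0 0 0 0 0 -0.135 1;0 0 0 0 0 -0.135 1;0 0 0 0 0 -0.135 1;0 0 0 0 0 -0.135 1;0 0 0 0 0 -0.135 1;0 0 0 0 0 -0.135 1"

```text
time_s: 2.1
tool_pos: [562.1, -46.4, 236.3]
orientation: [-2.522, -1.851, 0.01]
contact_force: [-0.2, 0.1, -0.1]
width: 0.997
```

Run:
```python
from h import *
from scipy.spatial.transform import Rotation as Ro
o=get_obs();print(o["time_s"],np.round(o["tool_pos"],1),np.round(o["q"],2));print(Ro.from_rotvec(o["orientation"]).as_matrix().round(3))
m=camera_model("wrist");im,d=snapshot("wrist");save("w1.png",im);np.save("w1.npy",im);import pickle;pickle.dump(m,open("w1.pkl","wb"))
print(np.round(-np.array(m["R"]).T@np.array(m["t"])))
```

```text
2.1 [562.1 -46.4 236.3] [ 0.52  0.27 -0.61  1.6   0.15  1.33 -0.41]
[[ 0.3    0.954 -0.013]
 [ 0.954 -0.3    0.007]
 [ 0.003 -0.014 -1.   ]]
[588.  33. 365.]
```

View pics/w1.png

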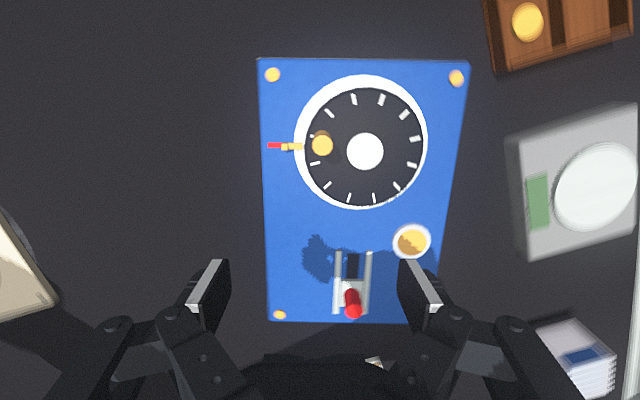

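The wrist view shows the dial at about (365,150), the crank top at (322,145) and the knob top at (354,311). The jaws are nearly square to the box.

Run:
```python
from h import *
import pickle
im=np.load("w1.npy");m=pickle.load(open("w1.pkl","rb"))
hsv=cv2.cvtColor(im,cv2.COLOR_RGB2HSV)
def comps(mask,box,z,nm,mn=30):
    x0,y0,x1,y1=box;q=np.zeros_like(mask);q[y0:y1,x0:x1]=mask[y0:y1,x0:x1]
    n,l,s,ce=cv2.connectedComponentsWithStats(q)
    for i in range(1,n):
        if s[i][4]>mn: print(nm,s[i],ce[i].round(1),ray("w",ce[i],z,m).round(1))
br=cv2.inRange(hsv,(12,100,170),(30,255,255))
comps(br,(250,50,480,330),139,"brass139")
comps(cv2.inRange(hsv,(0,170,190),(8,255,255)),(330,280,380,330),107,"red")
comps(br,(385,215,440,260),78,"caps")
v=np.zeros(hsv.shape[:2],np.uint8);v[80:210,290:430]=255
wh=cv2.inRange(hsv,(0,0,150),(180,70,255))&v
wo=wh.copy(); 
h=cv2.convexHull(cv2.findNonZero(wh));e=cv2.fitEllipse(h);print("ring",e,ray("w",e[0],85,m).round(1))
ticks=[]
n,l,s,ce=cv2.connectedComponentsWithStats(wh)
for i in range(1,n):
    print(s[i],ce[i].round(1))
    if 15<s[i][4]<150: ticks.append(ce[i])
p=ray("w",ticks,98,m);A=np.c_[2*p[:,:2],np.ones(len(p))];s_=np.linalg.lstsq(A,(p[:,:2]**2).sum(1),rcond=None)[0];c=s_[:2];print("tick circle",c,np.linalg.norm(p[:,:2]-c,axis=1).round(1),np.sort(np.degrees(np.arctan2(*(p[:,:2]-c).T[::-1]))).round(0))
```

```text
brass139 [268  69  11  13 106] [272.5  74.7] [[562.6  58.6 139. ]]
brass139 [450  73  12  11 102] [455.6  78. ] [[686.9  17.9 139. ]]
brass139 [312 131  21  25 378] [321.8 144.1] [[581.6   0.9 139. ]]
brass139 [281 143  21   7 128] [291.  145.6] [[558.9   6.8 139. ]]
brass139 [398 230  28  25 526] [411.6 242.3] [[ 630.5 -101.   139. ]]
brass139 [276 310   8   8  50] [279.5 313.7] [[ 497.7 -138.6  139. ]]
red [347 305  15  13 109] [352.6 311.1] [[ 560.7 -182.3  107. ]]
caps [398 230  28  25 526] [411.6 242.3] [[ 641.9 -137.3   78. ]]
ring ((359.7837829589844, 141.62802124023438), (132.24288940429688, 137.36465454101562), 49.875831604003906) [[614.8 -15.2  85. ]]
[ 290   80  138  130 2993] [349.5 128.6]
[350  93   8  12  57] [353.4  98.6]
[377  93   9  13  67] [381.3  99.2]
[324 108  11  10  50] [328.9 112.5]
[399 109  11  11  68] [403.8 114. ]
[ 347  132   37   38 1091] [364.6 150.9]
[310 134   5   4  16] [311.6 135.6]
[409 135  12   7  58] [414.6 138.4]
[310 161  11   5  36] [314.6 162.9]
[407 161  10   8  50] [411.5 164.5]
[323 181   9   9  33] [327.2 184.6]
[346 193   5  10  27] [348.4 197.4]
[372 193   4  10  28] [373.4 197.6]
tick circle [614.65894325 -21.52711332] [45.8 46.1 45.7 46.4 48.6 46.6 45.6 46.6 45.6 46.3 46.5] [-152. -122.  -93.  -33.   -4.   26.   56.   86.  116.  147.  177.]
```

play_rows:
  commands: "26 2 0 -0.014 -0.003 0 0.5;25 2 0 0 0 0 0.5;0 0 20 0 0 0 0.5;0 0 20 0 0 0 0.5;0 0 10 0 0 0 0.5;0 0 5 0 0 0 0.5;0 0 0 0 0 0 0.5;0 0 0 0 0 0 0.5;0 0 0 0 0 0 0.5;0 0 0 0 0 0 0.5"

```text
time_s: 3.15
tool_pos: [581.7, 1.2, 180.4]
orientation: [2.543, 1.844, 0.0]
contact_force: [-0.7, -0.0, -0.6]
width: 0.5
```

```bash
cat >> h.py <<'E'
from scipy.spatial.transform import Rotation as Ro
C=np.array([614.7,-21.5])
def st():
    o=get_obs();R=Ro.from_rotvec(o["orientation"]).as_matrix();p=np.array(o["tool_pos"]);f=np.array(o["contact_force"])
    v=p[:2]-C;r=np.hypot(*v);a=np.degrees(np.arctan2(v[1],v[0]));e=v/r;t=np.array([-e[1],e[0]])
    print("t",round(o["time_s"],2),"p",p.round(1),"r",r.round(1),"ang",a.round(1),"F",f.round(1),"Frad",round(f[:2]@e,1),"Ftan",round(f[:2]@t,1),"w",round(o["width"],3));return o,R,p
E
python3 - <<'E'
from h import *
o,R,p=st();print(R.round(3));print("to crank tool", (R.T@(np.array([581.6,.9,118])-p)).round(1))
m=camera_model("top");d=np.load("topd.npy")
K=np.array(m["mtx"]);Rm=np.array(m["R"]);t=np.array(m["t"])
for uv in [(322,150),(323,151),(322,149),(322,135),(335,150),(312,158)]:
    x=cv2.undistortPoints(np.array([[uv]],float),K,np.array(m["dist"])).ravel();X=Rm.T@(np.r_[x,1]*d[uv[1],uv[0]]-t);print(uv,X.round(1))
E
```

```text
t 3.15 p [581.7   1.2 180.4] r 40.1 ang 145.4 F [-0.7 -0.  -0.6] Frad 0.6 Ftan 0.4 w 0.5
[[ 0.311  0.951  0.001]
 [ 0.951 -0.311 -0.001]
 [-0.     0.001 -1.   ]]
to crank tool [-0.3 -0.  62.4]
(322, 150) [615.6 -24.5  98.5]
(323, 151) [612.3 -27.  101.7]
(322, 149) [616.5 -24.3 104.8]
(322, 135) [655.3 -23.6  96.2]
(335, 150) [617.6 -57.2  94.4]
(312, 158) [ 5.830e+02 -3.000e-01  1.443e+02]
```

The hub is almost flat (about 101 mm), so there is no obstruction. Next I descend and close.

play_rows:
  commands: "0 0 20 0 0 0 0.5;0 0 20 0 0 0 0.5;0 0 12 0 0 0 0.5;0 0 8 0 0 0 0.4;0 0 1 0 0 0 0;0 0 0 0 0 0 0;0 0 0 0 0 0 0;0 0 0 0 0 0 0;0 0 0 0 0 0 0;0 0 0 0 0 0 0"

```text
time_s: 4.15
tool_pos: [583.3, 1.1, 120.8]
orientation: [2.541, 1.841, 0.006]
contact_force: [0.6, -0.5, -5.0]
width: 0.166
```

Run:
```python
from h import *
st()
im,d=snapshot("wrist");save("w2.png",im[60:400,120:560])
```

```text
t 4.15 p [583.3   1.1 120.8] r 38.7 ang 144.2 F [ 0.6 -0.5 -5. ] Frad -0.8 Ftan 0.1 w 0.166
```

View pics/w2.png

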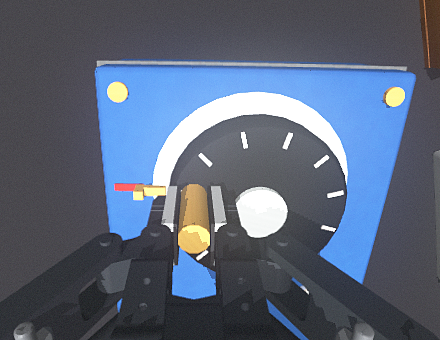

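The post is gripped. Before turning, I measure the arm's stiffness against the dial's rigid radial direction, so I can choose steps whose force stays well under 22 N.

play_rows:
  commands: "0 0 0 0 0 0 0;0 0 0 0 0 0 0;0 0 0 0 0 0 0;0 0 0 0 0 0 0;0 0 0 0 0 0 0;0.15 -0.48 0 0 0 0 0;0.15 -0.48 0 0 0 0 0;0.15 -0.48 0 0 0 0 0;0.15 -0.48 0 0 0 0 0;0.15 -0.48 0 0 0 0 0"

```text
time_s: 5.2
tool_pos: [582.7, 1.0, 120.8]
orientation: [2.541, 1.837, 0.009]
contact_force: [4.9, -1.5, -7.7]
width: 0.167
```

Run:
```python
from h import *
st()
```

```text
t 5.2 p [582.7   1.  120.8] r 39.1 ang 144.8 F [ 4.9 -1.5 -7.7] Frad -4.8 Ftan -1.6 w 0.167
```

play_rows:
  commands: "0.15 -0.48 0 0 0 0 0;0.15 -0.48 0 0 0 0 0;0.15 -0.48 0 0 0 0 0;0.15 -0.48 0 0 0 0 0;0.15 -0.48 0 0 0 0 0;0.15 -0.48 0 0 0 0 0;0.15 -0.48 0 0 0 0 0;0.15 -0.48 0 0 0 0 0;0.15 -0.48 0 0 0 0 0;0.15 -0.48 0 0 0 0 0"

```text
time_s: 6.2
tool_pos: [581.6, -0.4, 120.8]
orientation: [2.54, 1.827, 0.015]
contact_force: [6.0, -1.5, -8.2]
width: 0.166
```

Run:
```python
from h import *
st()
```

```text
t 6.2 p [ 5.816e+02 -4.000e-01  1.208e+02] r 39.2 ang 147.5 F [ 6.  -1.5 -8.2] Frad -5.9 Ftan -1.9 w 0.166
```

A 0.5 mm step saturates at about 6 N, so stiffness is about 12 N/mm. Steps of 1.2 mm cap the force at about 14 N, below the 22 N limit, so I can creep clockwise until the dial stalls. I'll use a small planner to get the numbers.

```bash
cat >> h.py <<'E'
def plan(s,adv,n=10,a0=None,rt=None,cen=C):
    "n tangential steps of s mm (+ccw, -cw); adv: deg expected per row; rt: radius to hold"
    o,R,p=st();v=p[:2]-cen;a=np.degrees(np.arctan2(v[1],v[0])) if a0 is None else a0
    rc=0 if rt is None else (rt-np.hypot(*v))/n
    out=[]
    for i in range(n):
        b=np.radians(a+adv*(i+.5));d=s*np.array([-np.sin(b),np.cos(b),0])+rc*np.array([np.cos(b),np.sin(b),0])
        q=R.T@d;out.append("%.1f %.1f"%(q[0],q[1]))
    print(" | ".join(out))
E
python3 -c "
from h import *
plan(-1.2,-1.5,20)"
```

```text
t 6.2 p [ 5.816e+02 -4.000e-01  1.208e+02] r 39.2 ang 147.5 F [ 6.  -1.5 -8.2] Frad -5.9 Ftan -1.9 w 0.166
1.2 0.3 | 1.2 0.3 | 1.1 0.4 | 1.1 0.4 | 1.1 0.4 | 1.1 0.5 | 1.1 0.5 | 1.1 0.5 | 1.1 0.5 | 1.1 0.6 | 1.0 0.6 | 1.0 0.6 | 1.0 0.6 | 1.0 0.7 | 1.0 0.7 | 1.0 0.7 | 0.9 0.8 | 0.9 0.8 | 0.9 0.8 | 0.9 0.8
```

play_rows:
  commands: "1.2 0.3 0 0 0 0 0;1.2 0.3 0 0 0 0 0;1.1 0.4 0 0 0 0 0;1.1 0.4 0 0 0 0 0;1.1 0.4 0 0 0 0 0;1.1 0.5 0 0 0 0 0;1.1 0.5 0 0 0 0 0;1.1 0.5 0 0 0 0 0;1.1 0.5 0 0 0 0 0;1.1 0.6 0 0 0 0 0"

```text
time_s: 7.2
tool_pos: [588.7, 7.9, 120.8]
orientation: [2.542, 1.825, 0.009]
contact_force: [0.6, -0.7, -4.7]
width: 0.167
```

```bash
python3 -c "
from h import *
plan(-1.2,-1.5,20)"
```

```text
t 7.2 p [588.7   7.9 120.8] r 39.3 ang 131.4 F [ 0.6 -0.7 -4.7] Frad -0.9 Ftan 0.0 w 0.167
1.0 0.6 | 1.0 0.6 | 1.0 0.7 | 1.0 0.7 | 1.0 0.7 | 0.9 0.7 | 0.9 0.8 | 0.9 0.8 | 0.9 0.8 | 0.9 0.8 | 0.8 0.9 | 0.8 0.9 | 0.8 0.9 | 0.8 0.9 | 0.7 0.9 | 0.7 1.0 | 0.7 1.0 | 0.7 1.0 | 0.6 1.0 | 0.6 1.0
```

play_rows:
  commands: "1.0 0.6 0 0 0 0 0;1.0 0.6 0 0 0 0 0;1.0 0.7 0 0 0 0 0;1.0 0.7 0 0 0 0 0;1.0 0.7 0 0 0 0 0;0.9 0.7 0 0 0 0 0;0.9 0.8 0 0 0 0 0;0.9 0.8 0 0 0 0 0;0.9 0.8 0 0 0 0 0;0.9 0.8 0 0 0 0 0"

```text
time_s: 8.2
tool_pos: [599.2, 15.1, 120.8]
orientation: [2.542, 1.825, 0.008]
contact_force: [0.6, -2.7, -3.9]
width: 0.168
```

play_rows:
  commands: "0.8 0.9 0 0 0 0 0;0.8 0.9 0 0 0 0 0;0.8 0.9 0 0 0 0 0;0.8 0.9 0 0 0 0 0;0.7 0.9 0 0 0 0 0;0.7 1.0 0 0 0 0 0;0.7 1.0 0 0 0 0 0;0.7 1.0 0 0 0 0 0;0.6 1.0 0 0 0 0 0;0.6 1.0 0 0 0 0 0"

```text
time_s: 9.2
tool_pos: [611.2, 18.6, 120.8]
orientation: [2.543, 1.824, 0.006]
contact_force: [-0.5, -3.5, -3.9]
width: 0.168
```

```bash
python3 -c "
from h import *
plan(-1.2,-1.6,30)"
```

```text
t 9.2 p [611.2  18.6 120.8] r 40.3 ang 95.0 F [-0.5 -3.5 -3.9] Frad -3.5 Ftan 0.9 w 0.168
0.5 1.1 | 0.4 1.1 | 0.4 1.1 | 0.4 1.1 | 0.3 1.2 | 0.3 1.2 | 0.3 1.2 | 0.2 1.2 | 0.2 1.2 | 0.2 1.2 | 0.1 1.2 | 0.1 1.2 | 0.1 1.2 | 0.0 1.2 | 0.0 1.2 | -0.0 1.2 | -0.1 1.2 | -0.1 1.2 | -0.1 1.2 | -0.2 1.2 | -0.2 1.2 | -0.2 1.2 | -0.3 1.2 | -0.3 1.2 | -0.3 1.2 | -0.4 1.1 | -0.4 1.1 | -0.4 1.1 | -0.4 1.1 | -0.5 1.1
```

play_rows:
  commands: "0.4 1.1 0 0 0 0 0;0.4 1.1 0 0 0 0 0;0.4 1.1 0 0 0 0 0;0.3 1.1 0 0 0 0 0;0.3 1.2 0 0 0 0 0;0.2 1.2 0 0 0 0 0;0.2 1.2 0 0 0 0 0;0.1 1.2 0 0 0 0 0;0.1 1.2 0 0 0 0 0;0.1 1.2 0 0 0 0 0"

```text
time_s: 10.2
tool_pos: [623.6, 18.2, 120.8]
orientation: [2.543, 1.826, 0.005]
contact_force: [-2.6, -1.8, -3.5]
width: 0.164
```

play_rows:
  commands: "0.1 1.2 0 0 0 0 0;0 1.2 0 0 0 0 0;0 1.2 0 0 0 0 0;-0.1 1.2 0 0 0 0 0;-0.1 1.2 0 0 0 0 0;-0.1 1.2 0 0 0 0 0;-0.2 1.2 0 0 0 0 0;-0.2 1.2 0 0 0 0 0;-0.3 1.2 0 0 0 0 0;-0.3 1.2 0 0 0 0 0"

```text
time_s: 11.2
tool_pos: [635.0, 14.2, 120.8]
orientation: [2.543, 1.829, 0.005]
contact_force: [-3.0, -0.6, -3.1]
width: 0.172
```

```bash
python3 -c "
from h import *
plan(-1.2,-1.8,30)"
```

```text
t 11.2 p [635.   14.2 120.8] r 41.1 ang 60.3 F [-3.  -0.6 -3.1] Frad -2.0 Ftan 2.3 w 0.172
-0.2 1.2 | -0.3 1.2 | -0.3 1.2 | -0.4 1.1 | -0.4 1.1 | -0.4 1.1 | -0.5 1.1 | -0.5 1.1 | -0.5 1.1 | -0.6 1.1 | -0.6 1.0 | -0.6 1.0 | -0.7 1.0 | -0.7 1.0 | -0.7 1.0 | -0.8 0.9 | -0.8 0.9 | -0.8 0.9 | -0.8 0.9 | -0.9 0.8 | -0.9 0.8 | -0.9 0.8 | -0.9 0.7 | -1.0 0.7 | -1.0 0.7 | -1.0 0.7 | -1.0 0.6 | -1.0 0.6 | -1.1 0.6 | -1.1 0.5
```

play_rows:
  commands: "-0.2 1.2 0 0 0 0 0;-0.3 1.2 0 0 0 0 0;-0.3 1.2 0 0 0 0 0;-0.4 1.1 0 0 0 0 0;-0.4 1.1 0 0 0 0 0;-0.4 1.1 0 0 0 0 0;-0.5 1.1 0 0 0 0 0;-0.5 1.1 0 0 0 0 0;-0.5 1.1 0 0 0 0 0;-0.6 1.1 0 0 0 0 0"

```text
time_s: 12.2
tool_pos: [645.1, 6.7, 120.8]
orientation: [2.543, 1.83, 0.005]
contact_force: [-2.7, -1.0, -3.2]
width: 0.171
```

play_rows:
  commands: "-0.6 1.0 0 0 0 0 0;-0.6 1.0 0 0 0 0 0;-0.7 1.0 0 0 0 0 0;-0.7 1.0 0 0 0 0 0;-0.7 1.0 0 0 0 0 0;-0.8 0.9 0 0 0 0 0;-0.8 0.9 0 0 0 0 0;-0.8 0.9 0 0 0 0 0;-0.8 0.9 0 0 0 0 0;-0.9 0.8 0 0 0 0 0"

```text
time_s: 13.2
tool_pos: [652.2, -3.3, 120.8]
orientation: [2.543, 1.831, 0.006]
contact_force: [-3.2, 0.3, -2.8]
width: 0.168
```

```bash
python3 -c "
from h import *
plan(-1.2,-1.8,30)"
```

```text
t 13.2 p [652.2  -3.3 120.8] r 41.6 ang 25.9 F [-3.2  0.3 -2.8] Frad -2.7 Ftan 1.7 w 0.168
-0.9 0.8 | -0.9 0.8 | -0.9 0.8 | -0.9 0.7 | -1.0 0.7 | -1.0 0.7 | -1.0 0.6 | -1.0 0.6 | -1.0 0.6 | -1.1 0.5 | -1.1 0.5 | -1.1 0.5 | -1.1 0.4 | -1.1 0.4 | -1.1 0.4 | -1.2 0.3 | -1.2 0.3 | -1.2 0.3 | -1.2 0.2 | -1.2 0.2 | -1.2 0.2 | -1.2 0.1 | -1.2 0.1 | -1.2 0.0 | -1.2 0.0 | -1.2 -0.0 | -1.2 -0.1 | -1.2 -0.1 | -1.2 -0.1 | -1.2 -0.2
```

play_rows:
  commands: "-0.9 0.8 0 0 0 0 0;-0.9 0.8 0 0 0 0 0;-0.9 0.8 0 0 0 0 0;-0.9 0.7 0 0 0 0 0;-1.0 0.7 0 0 0 0 0;-1.0 0.7 0 0 0 0 0;-1.0 0.6 0 0 0 0 0;-1.0 0.6 0 0 0 0 0;-1.0 0.6 0 0 0 0 0;-1.1 0.5 0 0 0 0 0"

```text
time_s: 14.2
tool_pos: [653.6, -6.3, 120.8]
orientation: [-2.54, -1.845, -0.009]
contact_force: [-4.9, 4.4, -4.0]
width: 0.163
```

play_rows:
  commands: "-1.1 0.5 0 0 0 0 0;-1.1 0.5 0 0 0 0 0;-1.1 0.4 0 0 0 0 0;-1.1 0.4 0 0 0 0 0;-1.1 0.4 0 0 0 0 0;-1.2 0.3 0 0 0 0 0;-1.2 0.3 0 0 0 0 0;-1.2 0.3 0 0 0 0 0;-1.2 0.2 0 0 0 0 0;-1.2 0.2 0 0 0 0 0"

```text
time_s: 15.2
tool_pos: [653.5, -6.4, 120.9]
orientation: [-2.521, -1.857, -0.022]
contact_force: [-2.5, 4.4, -5.0]
width: 0.167
```

```bash
python3 -c "
from h import *
plan(-1.2,-1.8,30)"
```

```text
t 15.2 p [653.5  -6.4 120.9] r 41.6 ang 21.3 F [-2.5  4.4 -5. ] Frad -0.8 Ftan 5.0 w 0.167
-0.9 0.7 | -1.0 0.7 | -1.0 0.7 | -1.0 0.6 | -1.0 0.6 | -1.1 0.6 | -1.1 0.5 | -1.1 0.5 | -1.1 0.5 | -1.1 0.4 | -1.1 0.4 | -1.1 0.4 | -1.2 0.3 | -1.2 0.3 | -1.2 0.3 | -1.2 0.2 | -1.2 0.2 | -1.2 0.1 | -1.2 0.1 | -1.2 0.1 | -1.2 0.0 | -1.2 -0.0 | -1.2 -0.0 | -1.2 -0.1 | -1.2 -0.1 | -1.2 -0.2 | -1.2 -0.2 | -1.2 -0.2 | -1.2 -0.3 | -1.2 -0.3
```

It stalled at about 21° with the force rising, which is the stop. I'll press once more, moderately, to confirm that it is firm and springy.

play_rows:
  commands: "-1.6 1.2 0 0 0 0 0;-1.6 1.2 0 0 0 0 0;-1.6 1.2 0 0 0 0 0;-1.6 1.2 0 0 0 0 0;-1.6 1.2 0 0 0 0 0;-1.6 1.2 0 0 0 0 0;-1.6 1.2 0 0 0 0 0;-1.6 1.2 0 0 0 0 0;-1.6 1.2 0 0 0 0 0;-1.6 1.2 0 0 0 0 0"

```text
time_s: 16.2
tool_pos: [654.6, -7.8, 120.8]
orientation: [-2.487, -1.872, -0.021]
contact_force: [-8.4, 5.8, -1.3]
width: 0.164
```

Run:
```python
from h import *
plan(2,2.5,20)
P=np.array([[588.7,7.9],[599.2,15.1],[611.2,18.6],[623.6,18.2],[635,14.2],[645.1,6.7],[652.2,-3.3]])
s=np.linalg.lstsq(np.c_[2*P,np.ones(len(P))],(P**2).sum(1),rcond=None)[0];c=s[:2];print(c,np.sqrt(s[2]+c@c),np.linalg.norm(P-c,axis=1).round(2))
im,d=snapshot("wrist");save("w3.png",im[0:330,120:560])
```

```text
t 16.2 p [654.6  -7.8 120.8] r 42.2 ang 19.0 F [-8.4  5.8 -1.3] Frad -6.0 Ftan 8.2 w 0.164
1.6 -1.2 | 1.6 -1.3 | 1.5 -1.3 | 1.4 -1.4 | 1.4 -1.4 | 1.3 -1.5 | 1.3 -1.6 | 1.2 -1.6 | 1.1 -1.7 | 1.0 -1.7 | 1.0 -1.8 | 0.9 -1.8 | 0.8 -1.8 | 0.7 -1.9 | 0.6 -1.9 | 0.6 -1.9 | 0.5 -1.9 | 0.4 -2.0 | 0.3 -2.0 | 0.2 -2.0
[616.26707897 -21.28656629] 40.17130518052966 [40.15 40.19 40.21 40.16 40.13 40.18 40.18]
```

View pics/w3.png

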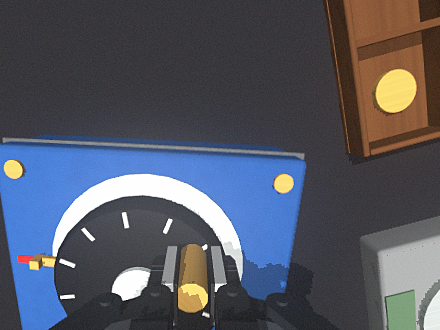

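The stop is springy and the force is well under the limit: about 8 N at the crank. I'll press a little more so that it is clearly firm, around 11–12 N, roughly half the limit.

play_rows:
  commands: "-2.6 1.3 0 0 0 0 0;-2.6 1.3 0 0 0 0 0;-2.6 1.3 0 0 0 0 0;-2.6 1.3 0 0 0 0 0;-2.6 1.3 0 0 0 0 0;-2.6 1.3 0 0 0 0 0;-2.6 1.3 0 0 0 0 0;-2.6 1.3 0 0 0 0 0;-2.6 1.3 0 0 0 0 0;-2.6 1.3 0 0 0 0 0"

```text
time_s: 17.25
tool_pos: [654.9, -8.9, 120.8]
orientation: [-2.439, -1.892, -0.034]
contact_force: [-7.2, 8.8, -1.1]
width: 0.166
```

```bash
sed -i 's/^C=.*/C=np.array([616.27,-21.29])/' h.py
python3 - <<'E'
from h import *
o,R,p=st();print(R.round(3));plan(2.0,2.5,10,rt=40.2)
E
```

```text
t 17.25 p [654.9  -8.9 120.8] r 40.6 ang 17.7 F [-7.2  8.8 -1.1] Frad -4.2 Ftan 10.6 w 0.166
[[ 0.249  0.968 -0.016]
 [ 0.967 -0.248  0.056]
 [ 0.051 -0.03  -0.998]]
t 17.25 p [654.9  -8.9 120.8] r 40.6 ang 17.7 F [-7.2  8.8 -1.1] Frad -4.2 Ftan 10.6 w 0.166
1.6 -1.1 | 1.6 -1.2 | 1.5 -1.3 | 1.5 -1.3 | 1.4 -1.4 | 1.4 -1.5 | 1.3 -1.5 | 1.2 -1.6 | 1.2 -1.6 | 1.1 -1.7
```

The stop is confirmed and firm at 10.6 N, under the 22 N limit. Free contact came at about 22.5° in TCP-circle terms. The tool tilted slightly while pressing, so I'll undo that while leaving anticlockwise.

```bash
cat >> h.py <<'E'
def tiltfix():
    o=get_obs();R=Ro.from_rotvec(o["orientation"]).as_matrix()
    Rd=np.array([[.311,.951,0],[.951,-.311,0],[0,0,-1.]]).T; Rd=np.array([[.311,.951,0],[.951,-.311,0],[0,0,-1.]])
    print("rot fix tool",Ro.from_matrix(R.T@Rd).as_rotvec().round(3))
E
python3 - <<'E'
from h import *
tiltfix();plan(2.5,3.0,10,rt=40.2)
E
```

```text
rot fix tool [-0.031 -0.05   0.065]
t 17.25 p [654.9  -8.9 120.8] r 40.6 ang 17.7 F [-7.2  8.8 -1.1] Frad -4.2 Ftan 10.6 w 0.166
2.1 -1.4 | 2.0 -1.5 | 1.9 -1.6 | 1.8 -1.7 | 1.7 -1.8 | 1.6 -1.9 | 1.5 -2.0 | 1.4 -2.1 | 1.3 -2.1 | 1.2 -2.2
```

play_rows:
  commands: "2.1 -1.4 0 -0.004 -0.006 0.008 0;2.0 -1.5 0 -0.004 -0.006 0.008 0;1.9 -1.6 0 -0.004 -0.006 0.008 0;1.8 -1.7 0 -0.004 -0.006 0.008 0;1.7 -1.8 0 -0.004 -0.006 0.008 0;1.6 -1.9 0 -0.004 -0.006 0.008 0;1.5 -2.0 0 -0.004 -0.006 0.008 0;1.4 -2.1 0 -0.004 -0.006 0.008 0;1.3 -2.1 0 0 0 0 0;1.2 -2.2 0 0 0 0 0"

```text
time_s: 18.25
tool_pos: [641.8, 9.7, 120.7]
orientation: [2.543, 1.832, -0.002]
contact_force: [-1.1, -3.5, -5.4]
width: 0.168
```

Run:
```python
from h import *
tiltfix();plan(3,4.2,20)
```

```text
rot fix tool [ 0.005  0.005 -0.006]
t 18.25 p [641.8   9.7 120.7] r 40.2 ang 50.5 F [-1.1 -3.5 -5.4] Frad -3.4 Ftan -1.4 w 0.168
1.0 -2.8 | 0.8 -2.9 | 0.5 -2.9 | 0.3 -3.0 | 0.1 -3.0 | -0.1 -3.0 | -0.3 -3.0 | -0.5 -2.9 | -0.8 -2.9 | -1.0 -2.8 | -1.2 -2.8 | -1.4 -2.7 | -1.6 -2.6 | -1.7 -2.4 | -1.9 -2.3 | -2.1 -2.2 | -2.2 -2.0 | -2.4 -1.8 | -2.5 -1.6 | -2.6 -1.5
```

play_rows:
  commands: "1.0 -2.8 0 0 0 0 0;0.8 -2.9 0 0 0 0 0;0.5 -2.9 0 0 0 0 0;0.3 -3.0 0 0 0 0 0;0.1 -3.0 0 0 0 0 0;-0.1 -3.0 0 0 0 0 0;-0.3 -3.0 0 0 0 0 0;-0.5 -2.9 0 0 0 0 0;-0.8 -2.9 0 0 0 0 0;-1.0 -2.8 0 0 0 0 0"

```text
time_s: 19.25
tool_pos: [612.7, 18.7, 120.7]
orientation: [2.543, 1.83, 0.0]
contact_force: [1.8, -4.3, -7.4]
width: 0.168
```

Run:
```python
from h import *
tiltfix();plan(3.2,4.4,20)
```

```text
rot fix tool [ 0.007  0.005 -0.007]
t 19.25 p [612.7  18.7 120.7] r 40.2 ang 95.2 F [ 1.8 -4.3 -7.4] Frad -4.4 Ftan -1.4 w 0.168
-1.4 -2.9 | -1.6 -2.8 | -1.8 -2.6 | -2.0 -2.5 | -2.2 -2.3 | -2.4 -2.1 | -2.5 -2.0 | -2.7 -1.8 | -2.8 -1.5 | -2.9 -1.3 | -3.0 -1.1 | -3.1 -0.9 | -3.1 -0.6 | -3.2 -0.4 | -3.2 -0.1 | -3.2 0.1 | -3.2 0.4 | -3.1 0.6 | -3.1 0.8 | -3.0 1.1
```

play_rows:
  commands: "-1.4 -2.9 0 0 0 0 0;-1.6 -2.8 0 0 0 0 0;-1.8 -2.6 0 0 0 0 0;-2.0 -2.5 0 0 0 0 0;-2.2 -2.3 0 0 0 0 0;-2.4 -2.1 0 0 0 0 0;-2.5 -2.0 0 0 0 0 0;-2.7 -1.8 0 0 0 0 0;-2.8 -1.5 0 0 0 0 0;-2.9 -1.3 0 0 0 0 0"

```text
time_s: 20.25
tool_pos: [584.6, 3.7, 120.8]
orientation: [2.541, 1.828, 0.009]
contact_force: [6.0, -3.4, -10.1]
width: 0.167
```

play_rows:
  commands: "-3.0 -1.1 0 0 0 0 0;-3.1 -0.9 0 0 0 0 0;-3.1 -0.6 0 0 0 0 0;-3.2 -0.4 0 0 0 0 0;-3.2 -0.1 0 0 0 0 0;-3.2 0.1 0 0 0 0 0;-3.2 0.4 0 0 0 0 0;-3.1 0.6 0 0 0 0 0;-3.1 0.8 0 0 0 0 0;-3.0 1.1 0 0 0 0 0"

```text
time_s: 21.25
tool_pos: [576.1, -18.5, 120.7]
orientation: [2.537, 1.84, 0.03]
contact_force: [3.1, 1.0, -7.8]
width: 0.164
```

Run:
```python
from h import *
tiltfix();plan(3.2,4.7,20,rt=40.2)
```

```text
rot fix tool [ 0.017 -0.011  0.   ]
t 21.25 p [576.1 -18.5 120.7] r 40.3 ang 176.0 F [ 3.1  1.  -7.8] Frad -3.1 Ftan -1.2 w 0.164
-3.1 0.9 | -3.0 1.2 | -2.9 1.4 | -2.8 1.6 | -2.6 1.9 | -2.5 2.1 | -2.3 2.3 | -2.1 2.4 | -1.9 2.6 | -1.7 2.7 | -1.4 2.9 | -1.2 3.0 | -0.9 3.1 | -0.7 3.1 | -0.4 3.2 | -0.2 3.2 | 0.1 3.2 | 0.4 3.2 | 0.6 3.1 | 0.9 3.1
```

play_rows:
  commands: "-3.1 0.9 0 0 0 0 0;-3.0 1.2 0 0 0 0 0;-2.9 1.4 0 0 0 0 0;-2.8 1.6 0 0 0 0 0;-2.6 1.9 0 0 0 0 0;-2.5 2.1 0 0 0 0 0;-2.3 2.3 0 0 0 0 0;-2.1 2.4 0 0 0 0 0;-1.9 2.6 0 0 0 0 0;-1.7 2.7 0 0 0 0 0"

```text
time_s: 22.25
tool_pos: [586.2, -48.1, 120.8]
orientation: [2.538, 1.845, 0.03]
contact_force: [-0.0, 3.0, -5.5]
width: 0.167
```

Run:
```python
from h import *
tiltfix();plan(3.4,4.6,20,rt=40.2)
```

```text
rot fix tool [ 0.014 -0.013  0.003]
t 22.25 p [586.2 -48.1 120.8] r 40.3 ang -138.2 F [-0.   3.  -5.5] Frad -2.0 Ftan -2.3 w 0.167
-1.6 3.0 | -1.3 3.1 | -1.1 3.2 | -0.8 3.3 | -0.6 3.4 | -0.3 3.4 | -0.0 3.4 | 0.3 3.4 | 0.5 3.4 | 0.8 3.3 | 1.1 3.2 | 1.3 3.1 | 1.6 3.0 | 1.8 2.9 | 2.0 2.7 | 2.2 2.6 | 2.4 2.4 | 2.6 2.2 | 2.8 2.0 | 2.9 1.7
```

play_rows:
  commands: "-1.6 3.0 0 0 0 0 0;-1.3 3.1 0 0 0 0 0;-1.1 3.2 0 0 0 0 0;-0.8 3.3 0 0 0 0 0;-0.6 3.4 0 0 0 0 0;-0.3 3.4 0 0 0 0 0;0 3.4 0 0 0 0 0;0.3 3.4 0 0 0 0 0;0.5 3.4 0 0 0 0 0;0.8 3.3 0 0 0 0 0"

```text
time_s: 23.25
tool_pos: [618.0, -61.8, 120.7]
orientation: [2.538, 1.849, 0.028]
contact_force: [-1.6, 4.9, -4.7]
width: 0.167
```

play_rows:
  commands: "1.1 3.2 0 0 0 0 0;1.3 3.1 0 0 0 0 0;1.6 3.0 0 0 0 0 0;1.8 2.9 0 0 0 0 0;2.0 2.7 0 0 0 0 0;2.2 2.6 0 0 0 0 0;2.4 2.4 0 0 0 0 0;2.6 2.2 0 0 0 0 0;2.8 2.0 0 0 0 0 0;2.9 1.7 0 0 0 0 0"

```text
time_s: 24.25
tool_pos: [647.5, -47.5, 120.6]
orientation: [-2.533, -1.849, -0.015]
contact_force: [-6.8, 4.2, -0.7]
width: 0.164
```

Run:
```python
from h import *
tiltfix();plan(3.4,4.8,20,rt=40.2)
```

```text
rot fix tool [ 0.001 -0.011  0.006]
t 24.25 p [647.5 -47.5 120.6] r 40.8 ang -40.0 F [-6.8  4.2 -0.7] Frad -7.9 Ftan -1.1 w 0.164
3.2 1.1 | 3.3 0.9 | 3.4 0.6 | 3.4 0.3 | 3.4 0.0 | 3.4 -0.3 | 3.4 -0.6 | 3.3 -0.8 | 3.2 -1.1 | 3.1 -1.4 | 3.0 -1.6 | 2.8 -1.9 | 2.7 -2.1 | 2.5 -2.3 | 2.3 -2.5 | 2.1 -2.7 | 1.8 -2.9 | 1.6 -3.0 | 1.3 -3.1 | 1.1 -3.2
```

play_rows:
  commands: "3.2 1.1 0 0 -0.001 0 0;3.3 0.9 0 0 -0.001 0 0;3.4 0.6 0 0 -0.001 0 0;3.4 0.3 0 0 -0.001 0 0;3.4 0 0 0 -0.001 0 0;3.4 -0.3 0 0 -0.001 0 0;3.4 -0.6 0 0 -0.001 0 0;3.3 -0.8 0 0 -0.001 0 0;3.2 -1.1 0 0 -0.001 0 0;3.1 -1.4 0 0 -0.001 0 0"

```text
time_s: 25.25
tool_pos: [656.3, -23.6, 120.8]
orientation: [2.539, 1.837, -0.015]
contact_force: [0.1, -3.4, -6.1]
width: 0.168
```

Run:
```python
from h import *
tiltfix();plan(3.4,4.8,20,rt=40.2)
```

```text
rot fix tool [ 0.     0.012 -0.002]
t 25.25 p [656.3 -23.6 120.8] r 40.1 ang -3.2 F [ 0.1 -3.4 -6.1] Frad 0.3 Ftan -3.4 w 0.168
3.2 -1.0 | 3.1 -1.3 | 3.0 -1.5 | 2.9 -1.8 | 2.7 -2.0 | 2.6 -2.2 | 2.4 -2.5 | 2.1 -2.6 | 1.9 -2.8 | 1.7 -3.0 | 1.4 -3.1 | 1.2 -3.2 | 0.9 -3.3 | 0.6 -3.3 | 0.3 -3.4 | 0.0 -3.4 | -0.2 -3.4 | -0.5 -3.4 | -0.8 -3.3 | -1.1 -3.2
```

play_rows:
  commands: "3.2 -1.0 0 0 0 0 0;3.1 -1.3 0 0 0 0 0;3.0 -1.5 0 0 0 0 0;2.9 -1.8 0 0 0 0 0;2.7 -2.0 0 0 0 0 0;2.6 -2.2 0 0 0 0 0;2.4 -2.5 0 0 0 0 0;2.1 -2.6 0 0 0 0 0;1.9 -2.8 0 0 0 0 0;1.7 -3.0 0 0 0 0 0"

```text
time_s: 26.25
tool_pos: [644.4, 7.6, 120.7]
orientation: [2.539, 1.833, -0.016]
contact_force: [-0.6, -3.6, -4.2]
width: 0.173
```

Run:
```python
from h import *
tiltfix();plan(3.4,4.9,10,rt=40.2)
```

```text
rot fix tool [ 0.002  0.014 -0.004]
t 26.25 p [644.4   7.6 120.7] r 40.3 ang 45.7 F [-0.6 -3.6 -4.2] Frad -3.0 Ftan -2.1 w 0.173
1.3 -3.1 | 1.1 -3.2 | 0.8 -3.3 | 0.5 -3.4 | 0.2 -3.4 | -0.1 -3.4 | -0.4 -3.4 | -0.6 -3.3 | -0.9 -3.3 | -1.2 -3.2
```

play_rows:
  commands: "1.3 -3.1 0 0 0 0 0;1.1 -3.2 0 0 0 0 0;0.8 -3.3 0 0 0 0 0;0.5 -3.4 0 0 0 0 0;0.2 -3.4 0 0 0 0 0;-0.1 -3.4 0 0 0 0 0;-0.4 -3.4 0 0 0 0 0;-0.6 -3.3 0 0 0 0 0;-0.9 -3.3 0 0 0 0 0;-1.2 -3.2 0 0 0 0 0"

```text
time_s: 27.25
tool_pos: [611.8, 18.7, 120.7]
orientation: [2.538, 1.83, -0.012]
contact_force: [3.1, -4.2, -6.3]
width: 0.164
```

Run:
```python
from h import *
tiltfix();plan(1.2,1.5,10,rt=40.2)
```

```text
rot fix tool [ 0.006  0.014 -0.005]
t 27.25 p [611.8  18.7 120.7] r 40.3 ang 96.3 F [ 3.1 -4.2 -6.3] Frad -4.5 Ftan -2.6 w 0.164
-0.5 -1.1 | -0.6 -1.1 | -0.6 -1.1 | -0.6 -1.0 | -0.6 -1.0 | -0.7 -1.0 | -0.7 -1.0 | -0.7 -1.0 | -0.7 -0.9 | -0.8 -0.9
```

play_rows:
  commands: "-0.5 -1.1 0 0 0 0 0;-0.6 -1.1 0 0 0 0 0;-0.6 -1.1 0 0 0 0 0;-0.6 -1.0 0 0 0 0 0;-0.6 -1.0 0 0 0 0 0;-0.7 -1.0 0 0 0 0 0;-0.7 -1.0 0 0 0 0 0;-0.7 -1.0 0 0 0 0 0;0 0 0 0 0 0 0;0 0 0 0 0 0 0"

```text
time_s: 28.25
tool_pos: [602.4, 16.5, 120.7]
orientation: [2.538, 1.83, -0.008]
contact_force: [1.8, -4.5, -7.1]
width: 0.167
```

Run:
```python
from h import *
tiltfix();plan(-3.2,-4.4,20,rt=40.2)
m=camera_model("wrist");im,d=snapshot("wrist");save("w4.png",im[0:330,120:560])
np.save("w4.npy",im);import pickle;pickle.dump(m,open("w4.pkl","wb"))
```

```text
rot fix tool [ 0.008  0.012 -0.005]
t 28.25 p [602.4  16.5 120.7] r 40.3 ang 110.1 F [ 1.8 -4.5 -7.1] Frad -4.9 Ftan -0.1 w 0.167
1.9 2.6 | 1.7 2.7 | 1.5 2.8 | 1.3 2.9 | 1.0 3.0 | 0.8 3.1 | 0.5 3.2 | 0.3 3.2 | 0.1 3.2 | -0.2 3.2 | -0.4 3.2 | -0.7 3.1 | -0.9 3.1 | -1.1 3.0 | -1.4 2.9 | -1.6 2.8 | -1.8 2.6 | -2.0 2.5 | -2.2 2.3 | -2.4 2.2
```

View pics/w4.png

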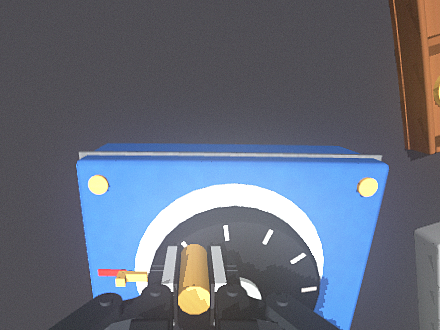

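The reading is 110.1°, i.e. 470.1° − 22.5° ≈ 447.6° from the stop. As a cross-check that doesn't rely on the arm, 450° ≡ 0 mod 30°, so the tick phase here should match the one at the stop.

Run:
```python
from h import *
import pickle
m4=pickle.load(open("w4.pkl","rb"))
def T(R,t): M=np.eye(4);M[:3,:3]=R;M[:3,3]=t;return M
o=get_obs()
W4=T(Ro.from_rotvec(o["orientation"]).as_matrix(),o["tool_pos"])
W3=T(Ro.from_rotvec([-2.487,-1.872,-0.021]).as_matrix(),[654.6,-7.8,120.8])
M3=T(np.array(m4["R"]),m4["t"])@W4@np.linalg.inv(W3)
m3=dict(m4,R=M3[:3,:3],t=M3[:3,3])
i4=np.load("w4.npy");i3=np.zeros_like(i4);i3[0:330,120:560]=cv2.imread("pics/w3.png")[:,:,::-1]
C0=np.array([614.7,-21.5])
for nm,im,m in(("stop",i3,m3),("now",i4,m4)):
    hsv=cv2.cvtColor(im,cv2.COLOR_RGB2HSV);wh=cv2.inRange(hsv,(0,0,150),(180,70,255))
    n,l,s,ce=cv2.connectedComponentsWithStats(wh)
    for i in range(1,n):
        if 25<s[i][4]<150:
            p=ray("w",ce[i],98,m)[0,:2]-C0
            if 40<np.hypot(*p)<52: a=np.degrees(np.arctan2(p[1],p[0]));print(nm,ce[i].round(),np.hypot(*p).round(1),a.round(1),(a%30).round(1))
    br=cv2.inRange(hsv,(12,100,150),(30,255,255));n,l,s,ce=cv2.connectedComponentsWithStats(br)
    for i in range(1,n):
        if s[i][4]>100: print(nm,"brass",ce[i].round(),s[i][4],ray("w",ce[i],72,m)[0].round(1))
```

```text
stop [245. 220.] 44.9 79.9 19.9
stop [287. 226.] 45.3 49.2 19.2
stop [208. 234.] 44.6 111.0 21.0
stop [187. 263.] 44.9 141.9 21.9
stop [187. 296.] 45.3 172.6 22.6
stop brass [516.  90.] 1433 [791.2  47.8  72. ]
stop brass [133. 169.] 269 [556.   66.5  72. ]
stop brass [403. 183.] 287 [717.   11.1  72. ]
stop brass [311. 284.] 1181 [641.2 -43.7  72. ]
stop brass [162. 261.] 226 [545.7   1.1  72. ]
now [346. 232.] 44.8 78.9 18.9
now [387. 236.] 45.5 48.2 18.2
now [304. 244.] 47.5 109.9 19.9
now [418. 258.] 46.3 18.0 18.0
now [428. 289.] 47.2 -11.7 18.3
now [297. 335.] 45.4 -157.8 22.2
now [325. 351.] 47.1 -128.1 21.9
now brass [582.  61.] 6333 [780.9  69.1  72. ]
now brass [577.  93.] 118 [777.4  51.6  72. ]
now brass [601. 135.] 352 [791.6  21.5  72. ]
now brass [314. 281.] 1568 [590.3 -19.9  72. ]
now brass [249. 275.] 162 [549.2  -0.6  72. ]
now brass [411. 387.] 168 [ 634.7 -148.9   72. ]
```

The tick phases put the dial about 2.6° short of 450°, which agrees with the arm reading of 447.6° and is in tolerance without overrun. Now half a turn clockwise, to about −65.5°.

play_rows:
  commands: "1.9 2.6 0 0 0 0 0;1.7 2.7 0 0 0 0 0;1.5 2.8 0 0 0 0 0;1.3 2.9 0 0 0 0 0;1.0 3.0 0 0 0 0 0;0.8 3.1 0 0 0 0 0;0.5 3.2 0 0 0 0 0;0.3 3.2 0 0 0 0 0;0.1 3.2 0 0 0 0 0;-0.2 3.2 0 0 0 0 0"

```text
time_s: 29.3
tool_pos: [633.7, 15.2, 120.6]
orientation: [2.54, 1.831, -0.019]
contact_force: [-3.2, -4.4, -2.6]
width: 0.165
```

Run:
```python
from h import *
tiltfix();plan(-3.2,-4.5,20,rt=40.2)
```

```text
rot fix tool [ 0.001  0.016 -0.005]
t 29.3 p [633.7  15.2 120.6] r 40.5 ang 64.4 F [-3.2 -4.4 -2.6] Frad -5.3 Ftan 1.0 w 0.165
-0.5 3.2 | -0.8 3.1 | -1.0 3.0 | -1.3 2.9 | -1.5 2.8 | -1.7 2.7 | -1.9 2.6 | -2.1 2.4 | -2.3 2.2 | -2.5 2.1 | -2.6 1.9 | -2.7 1.6 | -2.9 1.4 | -3.0 1.2 | -3.1 1.0 | -3.1 0.7 | -3.2 0.5 | -3.2 0.2 | -3.2 -0.0 | -3.2 -0.3
```

play_rows:
  commands: "-0.5 3.2 0 0 0 0 0;-0.8 3.1 0 0 0 0 0;-1.0 3.0 0 0 0 0 0;-1.3 2.9 0 0 0 0 0;-1.5 2.8 0 0 0 0 0;-1.7 2.7 0 0 0 0 0;-1.9 2.6 0 0 0 0 0;-2.1 2.4 0 0 0 0 0;-2.3 2.2 0 0 0 0 0;-2.5 2.1 0 0 0 0 0"

```text
time_s: 30.3
tool_pos: [652.0, -2.0, 120.6]
orientation: [-2.542, -1.844, 0.03]
contact_force: [-4.9, -0.4, -2.3]
width: 0.168
```

play_rows:
  commands: "-2.6 1.9 0 0 0 0 0;-2.7 1.6 0 0 0 0 0;-2.9 1.4 0 0 0 0 0;-3.0 1.2 0 0 0 0 0;-3.1 1.0 0 0 0 0 0;-3.1 0.7 0 0 0 0 0;-3.2 0.5 0 0 0 0 0;-3.2 0.2 0 0 0 0 0;-3.2 0 0 0 0 0 0;-3.2 -0.3 0 0 0 0 0"

```text
time_s: 31.3
tool_pos: [654.8, -31.4, 120.9]
orientation: [2.539, 1.85, -0.013]
contact_force: [4.5, 0.2, -8.2]
width: 0.169
```

Run:
```python
from h import *
tiltfix();plan(-2.2,-3.1,12,rt=40.2)
```

```text
rot fix tool [-0.005  0.007  0.004]
t 31.3 p [654.8 -31.4 120.9] r 39.8 ang -14.8 F [ 4.5  0.2 -8.2] Frad 4.3 Ftan 1.4 w 0.169
-2.2 0.1 | -2.2 -0.0 | -2.2 -0.1 | -2.2 -0.3 | -2.2 -0.4 | -2.1 -0.5 | -2.1 -0.6 | -2.1 -0.7 | -2.0 -0.8 | -2.0 -0.9 | -1.9 -1.1 | -1.9 -1.2
```

play_rows:
  commands: "-2.8 0.1 0 0 0 0 0;-2.8 0 0 0 0 0 0;-2.8 -0.2 0 0 0 0 0;-2.7 -0.5 0 0 0 0 0;-2.7 -0.7 0 0 0 0 0;-2.6 -0.9 0 0 0 0 0;-2.6 -1.1 0 0 0 0 0;-2.5 -1.3 0 0 0 0 0;-2.4 -1.5 0 0 0 0 0;-2.3 -1.6 0 0 0 0 0"

```text
time_s: 32.3
tool_pos: [637.0, -56.0, 120.8]
orientation: [-2.538, -1.849, 0.016]
contact_force: [0.1, 2.3, -6.5]
width: 0.167
```

Run:
```python
from h import *
tiltfix();plan(-1.2,-1.5,12,rt=40.2)
```

```text
rot fix tool [-0.007  0.007  0.004]
t 32.3 p [637.  -56.  120.8] r 40.4 ang -59.2 F [ 0.1  2.3 -6.5] Frad -1.9 Ftan 1.3 w 0.167
-0.9 -0.8 | -0.9 -0.8 | -0.8 -0.9 | -0.8 -0.9 | -0.8 -0.9 | -0.8 -0.9 | -0.7 -0.9 | -0.7 -1.0 | -0.7 -1.0 | -0.7 -1.0 | -0.6 -1.0 | -0.6 -1.0
```

play_rows:
  commands: "-0.9 -0.8 0 0 0 0 0;-0.9 -0.8 0 0 0 0 0;-0.8 -0.9 0 0 0 0 0;-0.8 -0.9 0 0 0 0 0;0 0 0 0 0 0 0;0 0 0 0 0 0 0;0 0 0 0 0 0 0;0 0 0 0 0 0 0;0 0 0 0 0 0 0;0 0 0 0 0 0 0"

```text
time_s: 33.3
tool_pos: [632.0, -58.4, 120.8]
orientation: [-2.538, -1.849, 0.017]
contact_force: [0.1, 1.7, -6.0]
width: 0.164
```

```bash
cat > ph.py <<'E'
from h import *
tiltfix();st()
m=camera_model("wrist");im,d=snapshot("wrist")
C0=np.array([614.7,-21.5])
hsv=cv2.cvtColor(im,cv2.COLOR_RGB2HSV);wh=cv2.inRange(hsv,(0,0,150),(180,70,255))
n,l,s,ce=cv2.connectedComponentsWithStats(wh)
for i in range(1,n):
    if 25<s[i][4]<150:
        p=ray("w",ce[i],98,m)[0,:2]-C0
        if 40<np.hypot(*p)<52: a=np.degrees(np.arctan2(p[1],p[0]));print(ce[i].round(),np.hypot(*p).round(1),a.round(1),(a%30).round(1))
E
python3 ph.py
```

```text
rot fix tool [-0.008  0.008  0.004]
t 33.3 p [632.  -58.4 120.8] r 40.3 ang -67.1 F [ 0.1  1.7 -6. ] Frad -1.5 Ftan 0.8 w 0.164
[244. 119.] 44.9 81.7 21.7
[292. 123.] 45.5 51.1 21.1
[203. 140.] 44.8 112.7 22.7
[331. 150.] 46.3 21.0 21.0
[183. 178.] 45.0 143.6 23.6
[349. 190.] 46.8 -8.9 21.1
[186. 219.] 45.5 174.1 24.1
[344. 231.] 47.4 -38.2 21.8
[209. 253.] 46.1 -155.5 24.5
[244. 273.] 46.8 -125.8 24.2
```

The dial is at 292.9°, i.e. about 270.3° from the stop, and the ticks also give about 270. I'll release and lift straight up, then move to the knob.

play_rows:
  commands: "0 0 0 0 0 0 0.4;0 0 0 0 0 0 0.4;0 0 0 0 0 0 0.4;0 0 -8 0 0 0 0.4;0 0 -20 0 0 0 0.45;0 0 -25 0 0 0 0.45;0 0 -10 -0.008 0.008 0.004 0.45;0 0 0 0 0 0 0.45;0 0 0 0 0 0 0.45;0 0 0 0 0 0 0.45"

```text
time_s: 34.35
tool_pos: [633.5, -60.0, 189.9]
orientation: [2.541, 1.839, 0.004]
contact_force: [-0.4, -0.4, -0.1]
width: 0.453
```

```bash
python3 ph.py
python3 - <<'E'
from h import *
o,R,p=st();print((R.T@(np.array([560.7,-182.3,p[2]])-p)).round(1))
m=camera_model("wrist");im,d=snapshot("wrist");save("w5.png",im)
hsv=cv2.cvtColor(im,cv2.COLOR_RGB2HSV)
br=cv2.inRange(hsv,(12,100,150),(30,255,255));n,l,s,ce=cv2.connectedComponentsWithStats(br)
for i in range(1,n):
    if s[i][4]>100: print("brass",ce[i].round(),s[i][4],ray("w",ce[i],139,m)[0].round(1))
E
```

```text
rot fix tool [ 0.006  0.001 -0.002]
t 34.35 p [633.5 -60.  189.9] r 42.4 ang -65.9 F [-0.4 -0.4 -0.1] Frad 0.2 Ftan -0.6 w 0.453
[261. 112.] 44.9 81.7 21.7
[294. 114.] 45.5 51.1 21.1
[232. 127.] 44.7 112.5 22.5
[322. 133.] 46.3 20.9 20.9
[217. 154.] 44.6 143.4 23.4
[335. 162.] 47.0 -8.7 21.3
[218. 184.] 45.1 174.2 24.2
[332. 192.] 47.4 -38.2 21.8
[234. 210.] 46.2 -155.5 24.5
[259. 225.] 46.6 -125.6 24.4
[289. 227.] 47.2 -96.2 23.8
t 34.4 p [633.4 -59.9 189.6] r 42.3 ang -66.1 F [ 1.1  0.  -0.3] Frad 0.4 Ftan 1.0 w 0.451
[-1.39e+02 -3.08e+01 -1.00e-01]
brass [479.  19.] 1035 [758.4  32.1 139. ]
brass [542.  19.] 222 [792.9  21.9 139. ]
brass [531.  25.] 128 [786.6  20.5 139. ]
brass [170.  83.] 195 [584.2  54.  139. ]
brass [386.  86.] 192 [701.1  13.7 139. ]
brass [309. 224.] 629 [632.1 -53.6 139. ]
brass [341. 273.] 435 [641.1 -97.  139. ]
```

View pics/w5.png

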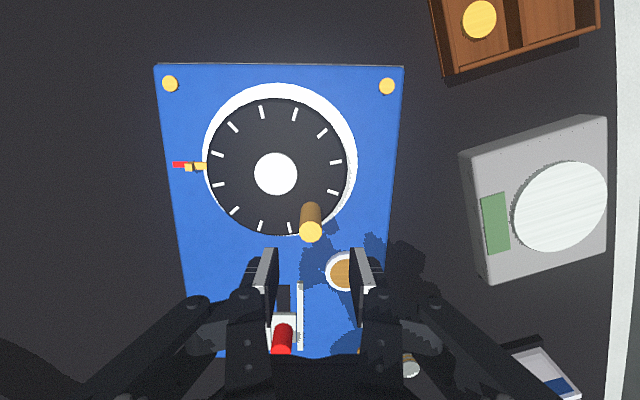

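The dial hasn't moved since release, and the crank and capsule are clear of the bolt path. Moving above the knob.

play_rows:
  commands: "-35 -8 0 0.006 0 0 0.42;-35 -8 0 0 0 0 0.42;-35 -8 0 0 0 0 0.42;-34 -7 0 0 0 0 0.42;0 0 25 0 0 0 0.42;0 0 20 0 0 0 0.42;0 0 8 0 0 0 0.42;0 0 0 0 0 0 0.42;0 0 0 0 0 0 0.42;0 0 0 0 0 0 0.42"

```text
time_s: 35.45
tool_pos: [555.9, -185.3, 130.4]
orientation: [-2.537, -1.84, 0.007]
contact_force: [-0.2, -0.3, -0.5]
width: 0.424
```

Run:
```python
from h import *
tiltfix();o,R,p=st()
m=camera_model("wrist");im,d=snapshot("wrist");save("w6.png",im[100:,100:560])
hsv=cv2.cvtColor(im,cv2.COLOR_RGB2HSV)
re=cv2.inRange(hsv,(0,150,100),(8,255,255));n,l,s,ce=cv2.connectedComponentsWithStats(re)
for i in range(1,n):
    if s[i][4]>60: q=ray("w",ce[i],100,m)[0];print("red",s[i],ce[i].round(),q.round(1),(R.T@(q-p)).round(1))
```

```text
rot fix tool [-0.008 -0.001  0.   ]
t 35.45 p [ 555.9 -185.3  130.4] r 174.8 ang -110.2 F [-0.2 -0.3 -0.5] Frad 0.3 Ftan -0.1 w 0.424
red [304 231  33  30 672] [320. 246.] [ 558.9 -186.3  100. ] [-0.1  3.4 30.4]
```

View pics/w6.png

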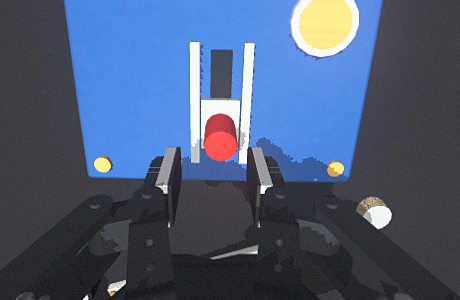

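The knob sits between the jaws, about 3.5 mm off in each axis, and the capsule is clear. I correct, descend and close.

play_rows:
  commands: "3.5 3.5 5 -0.008 0 0 0.42;0 0 12 0 0 0 0.42;0 0 10 0 0 0 0.42;0 0 5 0 0 0 0.42;0 0 0 0 0 0 0;0 0 0 0 0 0 0;0 0 0 0 0 0 0;0 0 0 0 0 0 0;0 0 0 0 0 0 0;0 0 0 0 0 0 0"

```text
time_s: 36.5
tool_pos: [560.9, -181.9, 96.9]
orientation: [-2.542, -1.846, -0.001]
contact_force: [0.4, 0.5, 0.2]
width: 0.212
```

```bash
python3 -c "
from h import *
tiltfix();o,R,p=st();print(np.array([.318,.948])@p[:2])"
```

```text
rot fix tool [ 0.    -0.001  0.002]
t 36.5 p [ 560.9 -181.9   96.9] r 169.8 ang -109.0 F [0.4 0.5 0.2] Frad -0.6 Ftan 0.2 w 0.212
5.968153154589859
```

play_rows:
  commands: "2 0 0 0 0 0 0;2 0 0 0 0 0 0;2 0 0 0 0 0 0;2 0 0 0 0 0 0;2 0 0 0 0 0 0;2 0 0 0 0 0 0;2 0 0 0 0 0 0;2 0 0 0 0 0 0;2 0 0 0 0 0 0;2 0 0 0 0 0 0"

```text
time_s: 37.5
tool_pos: [567.0, -164.3, 96.9]
orientation: [2.542, 1.842, -0.003]
contact_force: [-1.7, -3.0, -0.1]
width: 0.212
```

```bash
python3 -c "
from h import *
tiltfix();o,R,p=st();print(np.array([.318,.948])@p[:2]-5.97)"
```

```text
rot fix tool [ 0.001  0.003 -0.001]
t 37.5 p [ 567.  -164.3   96.9] r 151.2 ang -109.0 F [-1.7 -3.  -0.1] Frad 3.4 Ftan -0.6 w 0.212
18.611951482682
```

The lock opened: the bolt moved 18.6 mm with 3 N of friction. Now I push it to the end.

play_rows:
  commands: "1.5 0 0 0 0 0 0;1.5 0 0 0 0 0 0;1.5 0 0 0 0 0 0;1.5 0 0 0 0 0 0;1.5 0 0 0 0 0 0;1.5 0 0 0 0 0 0;1.5 0 0 0 0 0 0;1.5 0 0 0 0 0 0;1.5 0 0 0 0 0 0;1.5 0 0 0 0 0 0"

```text
time_s: 38.5
tool_pos: [569.2, -158.0, 96.9]
orientation: [2.544, 1.83, -0.018]
contact_force: [-2.9, -7.3, 2.1]
width: 0.213
```

```bash
python3 -c "
from h import *
tiltfix();o,R,p=st();print(np.array([.318,.948])@p[:2]-5.97)"
```

```text
rot fix tool [-0.001  0.014 -0.007]
t 38.5 p [ 569.2 -158.    96.9] r 144.6 ang -109.0 F [-2.9 -7.3  2.1] Frad 7.9 Ftan -0.3 w 0.213
25.269004849537264
```

It is home: 25.3 mm against the end stop at 8 N. I release, lift and check.

play_rows:
  commands: "0 0 0 0 0 0 0.42;0 0 0 0 0 0 0.42;0 0 0 0 0 0 0.42;0 0 -8 0 0 0 0.42;0 0 -20 0 0 0 0.42;0 0 -30 0 0 0 0.42;-10 0 -40 0 0 0 0.42;-20 0 -40 0 0 0 0.42;-20 0 0 0 0 0 0.42;0 0 0 0 0 0 0.42"

```text
time_s: 39.5
tool_pos: [555.1, -199.0, 244.5]
orientation: [2.539, 1.841, -0.01]
contact_force: [0.7, -0.6, -0.5]
width: 0.422
```

```bash
python3 - <<'E'
from h import *
st();m=camera_model("wrist");im,d=snapshot("wrist");save("w7.png",im)
im2,d2=snapshot("top")
for nm,i,mm in(("w",im,m),("top",im2,camera_model("top"))):
    hsv=cv2.cvtColor(i,cv2.COLOR_RGB2HSV);re=cv2.inRange(hsv,(0,170,150),(8,255,255));n,l,s,ce=cv2.connectedComponentsWithStats(re)
    for k in range(1,n):
        if s[k][4]>20: q=ray("w",ce[k],104,mm)[0];print(nm,ce[k].round(1),q.round(1),np.hypot(*(q[:2]-[614.7,-21.5])).round(1))
E
python3 ph.py
```

```text
t 39.5 p [ 555.1 -199.   244.5] r 188.0 ang -109.0 F [ 0.7 -0.6 -0.5] Frad 0.4 Ftan 0.8 w 0.422
top [ 74.9 155. ] [586.5 600.  104. ] 622.1
top [376.  170.1] [ 566.5 -159.8  104. ] 146.4
rot fix tool [0.001 0.007 0.004]
t 39.6 p [ 556.2 -195.8  244.2] r 184.6 ang -109.0 F [ 0.5  0.9 -0.6] Frad -1.0 Ftan 0.2 w 0.421
[275.   8.] 45.5 -156.0 24.0
[299.  26.] 46.2 -126.0 24.0
[328.  29.] 46.9 -96.3 23.7
```

View pics/w7.png

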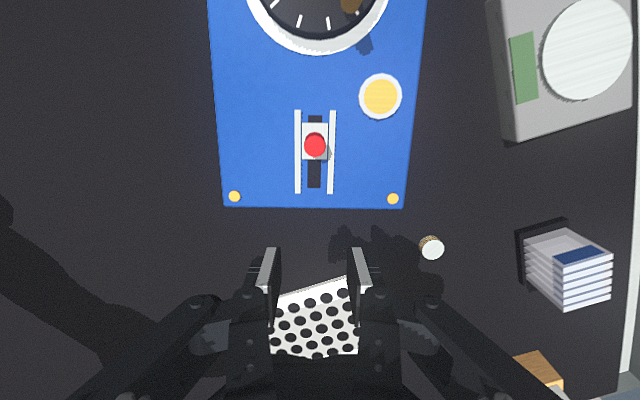

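The bolt stays home: the knob is about 146 mm from the dial axis, against 145 expected. The dial has kept its phase, the capsule hasn't moved, and the arm is clear.

```bash
python3 -c "
from plant import *
print(hand_in())"
```

```text
the job is handed in; nothing more can be done
None
```

The lockbox is unlocked: the bolt is fully home, the gripper has let go and is clear, and I handed the job in at about 40 s of the 72 s allowed.

- **Finding the stop:** I gripped the crank and led it clockwise in small steps that kept the force low. The stop came up at about 125° from the start. I pressed it with about 10.6 N at the crank, roughly half the 22 N limit.
- **Anticlockwise turn:** I ended about 447.5° from the stop, where 450° was asked. The arm's position and the dial's tick marks agreed to about a quarter of a degree.
- **Clockwise turn back:** I ended about 270.3° from the stop, where 270° was asked. I had aimed about 2° short, so this is closer to overrunning than I meant. My uncertainty is about 1°, so a very slight overrun is possible.
- **Bolt:** it slid 25.3 mm to its end with about 3 N of friction, and held 8 N against the end stop.
- **Last checks:** after letting go, the top camera put the knob about 146 mm from the dial axis (145 expected). The ticks I could still see had not moved. The capsule, coin stack and coin board looked undisturbed in the wrist picture; I did not re-measure the other loose things, and the arm never went low near them.

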